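# Fetch the swage block from behind the tools in the tray

### The arm

A 6-joint arm with a two-finger parallel gripper is mounted at the origin on the work surface. World frame = base frame: x ahead of the robot, y to its left, z up, the work surface at z = 0. Lengths are in m, angles in degrees, forces in N, time in s.
With the tool pointing down it reaches from about 0.15 to 0.775 m from the base axis. Payload 6.1 kg.
Tool frame: the origin (TCP) lies at the very end of the fingers, on their centre line; the grasp point (between the pads) lies 19 mm behind it; z points along the fingers, y is the line along which they close (so a half turn about z gives the same grasp; the last joint's range is limited). The gripper opens to 85 mm and grips with 20 to 120 N. Pads are 22 mm wide; open, the fingers measure 114 mm over their backs; the gripper's body (76 mm by 85 mm) begins 54 mm behind the grasp point. The pads swing forward as they close: fully open they stand 13 mm farther back than shut.
Start: joints at [72.536, 7.208, -2.269, 80.523, 0, 90], TCP at [0.158, 0.501, 0.231] pointing down, gripper open.
Joint ranges: [-155.77, 155.77], [-54.66, 111.73], [-72.52, 77.12], [-102.08, 115.82], [-83.92, 84.16], [-180, 180]. Speed limits (degrees/s): [136.94, 136.94, 172.46, 180, 180, 180].

### API

Orientations are given as [roll, pitch, yaw] about the fixed x, y, z axes, in that order (R = Rz(yaw) Ry(pitch) Rx(roll)).
In Python, from plant import r, eyes, search_frame, silhouettes gives the robot as it stands. The module is installed in compiled form; this text tells all that it offers.
- The arm moves only by the tool servo_tool, never from a script. Its argument "plan" is one flat list of numbers, 5 for each row, row after row: the shift along the world's x, y, z in mm, then the turn about the world's z in degrees, then the closure, from -1 (fully open) to 1 (shut). A call has 1 to 5 rows; each row is the pose to reach, as a shift and turn from the pose commanded when the call began; what a row does not reach only later rows make up. A row lasts 1/8 s, in which the tool goes at most 62.5 mm and 10.7 degrees, less where a joint would pass 70% of its speed; a pose out of reach is approached as far as the arm can. A call with a gripper value outside its range is refused whole. The fingers move at their own pace and stop on an object; "force" is the grip in N (left out, the last holds). Time passes only in rows, so rows that repeat a pose let the fingers close. It gives the time, the measured TCP pose, the force, the opening and the grip force at its end, in the units of the state.
- r.read_state(): the state, without advancing time (a new reading comes with each control period).
- eyes.camera(name): name is "side" or "top"; returns (picture, depth): 480x640x3 uint8, red, green, blue; 480x640 float32, m along the optical axis (not along the pixel's ray), 0 where there is no reading.
- eyes.camera_model(name): a dict with "camera_matrix" (3x3 intrinsics, pixels), "world_from_camera" (4x4, takes a point from camera to world coordinates). Camera axes: x right, y down, z forward; pixel columns grow to the right and rows downward; lengths in m; the calibration is good to about 2 mm. A picture is of the moment at which its call begins. camera_model takes no time and is no camera call.
- r.hand_in(): hands the job in; it is judged then, once.
Trained networks look in the newest picture that a camera, given by its name, has taken for a name from the list of things; names that differ only in an ending like _2 or _b are one class to them, and where a whole thing is asked for, a point or a joint stands for the part that bears it (a point fixed in the world has none). Each returns a list of dicts, best first, with "confidence" (0 to 1); they miss things now and then, are a little off and sometimes report something else, mostly with a low value. They report only what shows in the picture. A call takes as long as a camera call. They do not tell look-alikes from the thing itself.
- search_frame(camera, label): "extent" ([left, top, right, bottom] in pixels, round what is visible of it).
- silhouettes(camera, label): "region" (480x640 bool, what is visible of it) and "extent" ([left, top, right, bottom] in pixels, round what is visible of it).
The state is a dict: "time_s": time; "qpos": joint angles; "qvel": joint speeds; "joint_torque": joint torques, N m; "tool_pos": TCP position; "tool_rot": TCP orientation; "ft_force": force on the tool from outside, world axes, zero at the start; "torque": the same for the moment, N m; "width": opening from 0.0 (shut) to 1.0 (fully open); "grasp_force": force on a finger pad.
Only numpy, scipy, OpenCV 4.12 (cv2) and the standard library are available. Lean on these libraries where they do the work, as an engineer would, in place of code of your own. Each camera call takes 0.05 s, during which the arm holds its last target. There are 200 camera calls.

### The job

I need the swage block that stands at the back of the tool tray: first move the mallet, the oil can and the stepped mandrel out of its way and stand them upright on the wooden board, leaving the swage block where it is until all three are there. Then lay the swage block, grooves up, square in the middle of the anvil's face with its long side along the anvil, and stand the three tools back in the tray, each in the place where it stood before. Leave the rivet tin and the steel collar in the tray, and the hammer on the bench, alone.

Things in the scene. Friction and masses are not known exactly. Their poses are not given: they have to be found in the camera images.
- mallet_center (a point): Turned wooden mallet, 165 mm tall, standing on its head with the handle straight up, about 0.3 kg. From its underside: head 54 mm across below, 48 mm at 92 mm, shoulder up to 104 mm; then the handle, a straight 24 mm round from 128 to 161 mm (the place to grip). It is round about its upright z axis. Loose. This point is on that axis, half-way up.
- oiler_center (a point): Bench oil can (rigid, closed), bright metal, 160 mm tall, about 0.25 kg. From its underside: round body 54 mm across up to 70 mm, cone up to 100 mm, brass collar 21 mm across up to 111 mm, then a straight upright brass spout 14 mm across from 111 to 155 mm (the place to grip). It is round about its upright z axis. Loose. This point is on that axis, half-way up.
- mandrel_center (a point): Stepped ring mandrel of dark cast iron, 160 mm tall, about 0.75 kg. From its underside: steps 54 mm across up to 18 mm, 48 mm up to 55 mm, 40 mm up to 92 mm, 30 mm up to 122 mm, and a top step 22 mm across from 122 to 160 mm (the place to grip). It is round about its upright z axis. Loose. This point is on that axis, half-way up.
- swage_center (a point): Swage block: low steel block 44 mm (its x) by 60 mm (its y, the long side) by 34 mm high (z up), about 0.62 kg, with three half-round grooves of different widths across its top, running along its x. Loose; it lies at the back of the tray behind the three tools, long side across the tray to within about 5 degrees. Its faces at +x and -x, 44 mm apart, are plain and flat, the place to grip. This point is its centre, half-way up.
- anvil_face (a point): Small bench anvil, fixed, about 290 mm long with its horn, feet 100 mm wide. This point is the middle of the flat bright top face (190 by 60 mm, between heel and step), 110 mm above the bench; x runs along the anvil towards the horn, y across, z up. It stands to the left or right of the tray.
- board: Plain hardwood board, fixed flat on the bench, 270 mm (its x) by 140 mm (its y), 18 mm thick; origin at the centre of its underside, on the bench. The side area for the three tools. It stands on the other side of the tray from the anvil.
- tray: Grey sheet-steel tool tray, fixed, 180 mm deep (its x, away from the robot) by 216 mm wide (its y); floor 3 mm thick, rim 15 mm high at front and sides, 40 mm at the back (+x), walls 3 mm. Origin at the centre of its underside, on the bench. The swage block lies 15 mm behind its centre and the three tools stand around that block's front, one before it and one at each front corner, in any order.
- rivet_tin: Bystander: small open steel tin of copper rivets, 38 mm across, 22 mm high, loose in a back corner of the tray. Origin at the centre of its underside.
- collar: Bystander: steel collar, a ring 42 mm across, 16 mm high, loose in the other back corner of the tray. Origin at the centre of its underside.
- hammer: Bystander: ball-peen hammer lying flat on the bench between the robot and the tray, 205 mm long (its y, the head at +y), 25 mm high, loose. Origin on its handle 85 mm from the handle's butt, on the bench.
Not all that is in view belongs to the job. What is meant by the part that bears oiler_center is not pink, and is the larger of those in its own colour. There is more than one size of the part that bears mallet_center; the job needs the smaller.

How it is judged (in metres and radians):
On the way, in this order (a step that is already met when the one before it is completed fails the run):
1. the mallet, the oil can and the mandrel all stand upright on the board, let go, while the swage block is still at its place in the tray (moved less than 30 mm) (x of mallet_center in the frame of board between -0.125 and 0.125 m and y of mallet_center in the frame of board between -0.062 and 0.062 m and z of mallet_center in the frame of board between 0.0945 and 0.1065 m and angle between each of mallet_center, oiler_center, mandrel_center's own z axis and vertical below 0.1 rad and contact force between the fingers and mallet below 0.1 N and x of oiler_center in the frame of board between -0.125 and 0.125 m and y of oiler_center in the frame of board between -0.062 and 0.062 m and z of oiler_center in the frame of board between 0.092 and 0.104 m and contact force between the fingers and oiler below 0.1 N and x of mandrel_center in the frame of board between -0.125 and 0.125 m and y of mandrel_center in the frame of board between -0.062 and 0.062 m and z of mandrel_center in the frame of board between 0.092 and 0.104 m and contact force between the fingers and mandrel below 0.1 N and distance of swage_center from where it was at the start of the episode below 0.03 m), for 0.2 s.
2. the swage block lies square in the middle of the anvil's face, let go (x of swage_center in the frame of anvil_face between -0.015 and 0.015 m and y of swage_center in the frame of anvil_face between -0.012 and 0.012 m and z of swage_center in the frame of anvil_face between 0.012 and 0.022 m and angle between the y axis of swage_center and the x axis of anvil_face, either way round below 0.2 rad and angle between swage_center's own z axis and vertical below 0.1 rad and contact force between the fingers and swage below 0.1 N), for 0.2 s.
At the end, for the whole second after the job is handed in: Swage block grooves up on the anvil's face, centre within 15 mm along and 12 mm across of its middle, long side along the anvil within 0.2 rad; mallet, oil can and mandrel upright in the tray, each within 15 mm of where it first stood; all four let go and at rest (all of step 2 and linear speed of each of swage, mallet, oiler, mandrel below 0.02 m/s and distance of each of mallet_center, oiler_center, mandrel_center from where it was at the start of the episode below 0.015 m and angle between each of mallet_center, oiler_center, mandrel_center's own z axis and vertical below 0.1 rad and contact force between the fingers and mallet below 0.1 N and contact force between the fingers and oiler below 0.1 N and contact force between the fingers and mandrel below 0.1 N); the robot touches nothing.
It fails at once if the rivet tin is shifted by more than 30 mm (distance of rivet_tin from where it was at the start of the episode above 0.03 m).
It fails at once if the steel collar is shifted by more than 30 mm (distance of collar from where it was at the start of the episode above 0.03 m).
It fails at once if the hammer is shifted by more than 30 mm (distance of hammer from where it was at the start of the episode above 0.03 m).
It also fails if it takes over 144 s, if anything falls off the work surface, if the arm or the gripper's body presses on something with over 40 N, if the wrist force passes 120 N, or if a joint passes its speed limit or range.

## Working session

There is one attempt and no reset: what is moved stays moved. The work goes in short steps, Python scripts to look and compute and a tool call to move; the robot and the scene stay as the last step left them, time stands still between calls to the robot, and variables do not carry over. Pictures are saved under pics/ and viewed, at most 14 in all, crops included, and the job is handed in when it is done.

Besides the shell and the picture viewer there is one more tool, called after "Call:" as a command line: name --argument value ..., lists and objects as JSON in quotes. servo_tool: Moves the arm, as the interface text tells. Its arguments: {"type":"object","properties":{"plan":{"type":"array","items":{"type":"number"}},"force":{"type":"number"}},"required":["plan"]}

```bash
mkdir -p pics
cat > h.py <<'E'
import numpy as np, cv2
from plant import r, eyes, search_frame, silhouettes
def cloud(n):
    p,d=eyes.camera(n); m=eyes.camera_model(n); K=np.array(m["camera_matrix"]);T=np.array(m["world_from_camera"])
    v,u=np.mgrid[:480,:640]
    c=np.stack([(u-K[0,2])/K[0,0]*d,(v-K[1,2])/K[1,1]*d,d],-1)
    w=c@T[:3,:3].T+T[:3,3]; w[d==0]=np.nan
    return p,w
def save(n,p): cv2.imwrite('pics/'+n,cv2.cvtColor(p,cv2.COLOR_RGB2BGR))
E
python3 - <<'E'
from h import *
for n in('top','side'):
    p,w=cloud(n); save(n+'0.png',p); np.save(n+'.npy',w)
    print(n,np.round(eyes.camera_model(n)["world_from_camera"],3).tolist())
    for l in ['mallet_center','oiler_center','mandrel_center','swage_center','anvil_face','board','tray','rivet_tin','collar','hammer']:
        for q in silhouettes(n,l):
            a=w[q["region"]]; a=a[~np.isnan(a[:,0])]
            print(l,round(q["confidence"],2),np.round(q["extent"]),np.round(np.median(a,0),3),'zmax',np.round(np.percentile(a[:,2],98),3))
E
```

```text
top [[0.025, -0.988, 0.152, 0.41], [-0.999, -0.029, -0.021, 0.019], [0.025, -0.152, -0.988, 0.872], [0.0, 0.0, 0.0, 1.0]]
mallet_center 0.88 [254. 199. 282. 239.] [0.573 0.102 0.101] zmax 0.17
mallet_center 0.69 [183. 316. 248. 367.] [0.372 0.162 0.143] zmax 0.239
oiler_center 0.77 [325. 214. 351. 250.] [ 0.556 -0.015  0.088] zmax 0.161
oiler_center 0.73 [390. 265. 416. 287.] [ 0.486 -0.133  0.058] zmax 0.109
oiler_center 0.73 [396. 194. 433. 235.] [ 0.589 -0.147  0.082] zmax 0.157
mandrel_center 0.95 [287. 224. 318. 258.] [0.532 0.043 0.096] zmax 0.165
mandrel_center 0.26 [323. 214. 353. 251.] [ 0.556 -0.015  0.086] zmax 0.161
swage_center 0.57 [287. 194. 327. 228.] [0.601 0.039 0.034] zmax 0.04
swage_center 0.5 [255. 169. 282. 194.] [0.662 0.11  0.019] zmax 0.022
board 0.81 [446. 210. 559. 372.] [ 0.467 -0.324  0.019] zmax 0.022
tray 0.87 [234. 158. 370. 280.] [0.611 0.039 0.004] zmax 0.043
rivet_tin 0.91 [339. 187. 363. 211.] [ 0.632 -0.042  0.018] zmax 0.028
collar 0.5 [255. 176. 281. 194.] [0.652 0.11  0.019] zmax 0.022
side [[-0.986, -0.102, 0.13, 0.412], [-0.164, 0.492, -0.855
[... 415 characters left out ...]
3] zmax 0.106
oiler_center 0.65 [257. 225. 284. 314.] [0.578 0.127 0.079] zmax 0.167
mandrel_center 0.67 [282. 194. 301. 275.] [ 0.572 -0.002  0.086] zmax 0.16
mandrel_center 0.57 [287. 209. 317. 301.] [0.538 0.061 0.069] zmax 0.163
swage_center 0.62 [254. 260. 292. 288.] [0.624 0.065 0.026] zmax 0.039
anvil_face 0.78 [130. 339. 381. 474.] [0.509 0.357 0.092] zmax 0.111
board 0.61 [305. 190. 421. 216.] [ 0.462 -0.306  0.019] zmax 0.021
tray 0.7 [198. 234. 340. 334.] [0.629 0.079 0.005] zmax 0.043
tray 0.57 [258. 244. 264. 256.] [ 0.645 -0.036  0.021] zmax 0.027
collar 0.68 [216. 290. 236. 309.] [0.662 0.113 0.017] zmax 0.021
hammer 0.86 [365. 244. 394. 314.] [ 0.393 -0.036  0.019] zmax 0.023
```

View pics/top0.png

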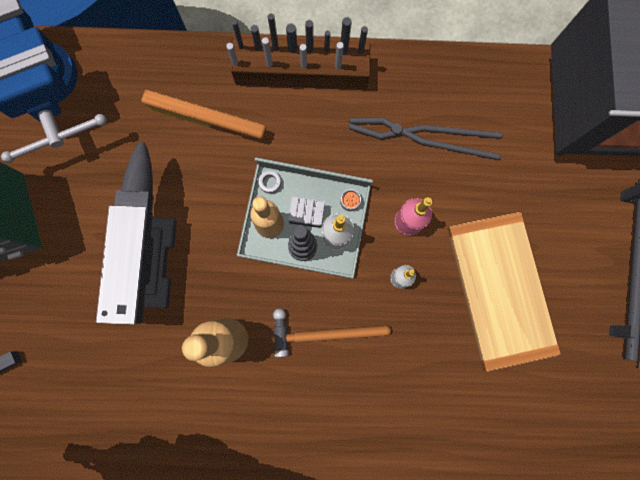

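View pics/side0.png

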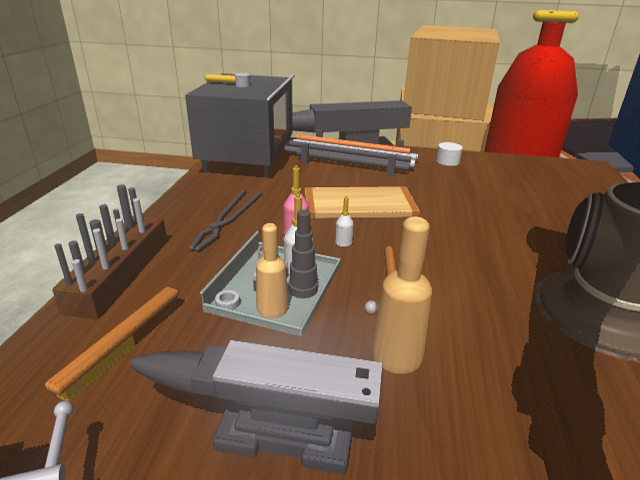

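The top view shows two mallets: the small one in the tray at (267,217) and a larger one on the bench at (215,343). There are three oil cans: bright metal in the tray at (338,230), a small bright one at (403,277), and a pink one at (413,216). The task wants the smaller mallet, and the oil can that is not pink and is the larger of its colour. That makes it the two in the tray. I'll confirm with a crop and measure.

```bash
cat > m.py <<'E'
from h import *
from scipy.optimize import least_squares
def fitc(P,R):
    f=lambda c:np.hypot(P[:,0]-c[0],P[:,1]-c[1])-R
    s=least_squares(f,P[:,:2].mean(0)+[0.003,-.0],loss='soft_l1',f_scale=.002); return s.x,np.abs(s.fun).mean()
def axis(clouds,c0,bands):
    for n,w in clouds.items():
        for z0,z1,R in bands:
            a=w.reshape(-1,3); m=(np.hypot(a[:,0]-c0[0],a[:,1]-c0[1])<R+.02)&(a[:,2]>z0)&(a[:,2]<z1)
            if m.sum()>8:
                c,e=fitc(a[m],R); print(n,z0,m.sum(),np.round(c,4),round(e,4))
def rect(P):
    (c,s,a)=cv2.minAreaRect((P[:,:2]*1000).astype(np.float32)); return np.round(c,1),np.round(s,1),round(a,1)
E
python3 - <<'E'
from m import *
C={n:np.load(n+'.npy') for n in('top','side')}
p=cv2.imread('pics/top0.png'); cv2.imwrite('pics/crop.png',cv2.resize(p[150:300,225:445],None,fx=3.6,fy=3.6,interpolation=cv2.INTER_CUBIC))
z=.003
for nm,c0,b in [('mallet',(.565,.105),[(.01,.06,.0262),(.06,.09,.0245),(.133,.161,.012)]),('oiler',(.549,-.013),[(.01,.07,.027),(.116,.155,.007)]),('mandrel',(.53,.045),[(.025,.055,.024),(.061,.092,.02),(.1,.122,.015),(.128,.158,.011)])]:
    print(nm); axis(C,c0,b)
for n,w in C.items():
    print(n)
    a=w.reshape(-1,3)
    def sel(x0,x1,y0,y1,z0,z1): return a[(a[:,0]>x0)&(a[:,0]<x1)&(a[:,1]>y0)&(a[:,1]<y1)&(a[:,2]>z0)&(a[:,2]<z1)]
    for nm,bx in [('swage',(.57,.65,0,.085,.032,.043)),('board',(.3,.65,-.45,-.2,.013,.023)),('anviltop',(.3,.75,.2,.5,.105,.115)),('traywall',(.45,.75,-.1,.2,.009,.018)),('trayback',(.6,.75,-.1,.2,.03,.046)),('hammer',(.33,.45,-.13,.12,.008,.03)),('bigm',(.3,.45,.1,.26,.05,.25)),('smo',(.44,.52,-.17,-.1,.02,.12)),('pink',(.54,.65,-.2,-.1,.02,.17))]:
        P=sel(*bx)
        if len(P)>10: print(nm,len(P),rect(P),np.round(np.median(P[:,2]),4),np.round(P.max(0),3))
E
```

```text
mallet
top 0.01 224 [0.5834 0.1067] 0.0034
top 0.06 133 [0.5832 0.1078] 0.0006
top 0.133 65 [0.5835 0.108 ] 0.0002
side 0.01 1128 [0.5789 0.1075] 0.0092
side 0.06 531 [0.582  0.1095] 0.0042
side 0.133 242 [0.5826 0.1097] 0.0006
oiler
top 0.01 292 [ 0.5621 -0.0082] 0.0097
top 0.116 47 [ 0.5645 -0.0174] 0.0004
side 0.01 214 [ 0.562  -0.0147] 0.0047
side 0.116 104 [ 0.5635 -0.0158] 0.0007
mandrel
top 0.025 54 [0.5424 0.0444] 0.0002
top 0.061 56 [0.5423 0.0445] 0.0002
top 0.1 37 [0.5422 0.0446] 0.0001
top 0.128 44 [0.5421 0.0445] 0.0002
side 0.025 371 [0.5413 0.0461] 0.0007
side 0.061 336 [0.5413 0.0461] 0.0007
side 0.1 190 [0.5413 0.0461] 0.0007
side 0.128 200 [0.5414 0.0463] 0.0007
top
swage 583 (array([596.9,  46.6]), array([74.1, 60.9]), 83.5) 0.0363 [0.629 0.085 0.042]
board 11140 (array([ 472., -327.]), array([270.2, 142. ]), 13.3) 0.0189 [ 0.618 -0.228  0.023]
anviltop 4493 (array([490.4, 332.7]), array([ 62.5, 190.5]), 89.2) 0.1103 [0.586 0.364 0.115]
traywall 1056 (array([590.8,  42.5]), array([218.3, 179. ]), 80.6) 0.0162 [0.695 0.163 0.018]
trayback 983 (array([660.3,  61. ]),
[... 544 characters left out ...]
, array([269.3, 145.5]), 13.4) 0.019 [ 0.615 -0.226  0.022]
anviltop 7072 (array([462.4, 283.4]), array([167.7, 243.6]), 89.5) 0.1101 [0.585 0.367 0.115]
traywall 1464 (array([590.2,  45.4]), array([219.3, 180.1]), 80.5) 0.0145 [0.697 0.166 0.018]
trayback 622 (array([700.4,  42.1]), array([153.4, 215.6]), 13.5) 0.0372 [0.75  0.165 0.045]
hammer 400 (array([396.8,  -7.4]), array([212. ,  33.9]), 82.5) 0.0187 [0.425 0.097 0.024]
bigm 5016 (array([367.4, 186. ]), array([67.4, 64.8]), 37.6) 0.1338 [0.405 0.219 0.239]
smo 471 (array([ 487.1, -128.7]), array([36.5, 26.1]), 6.8) 0.0526 [ 0.506 -0.115  0.113]
pink 590 (array([ 593. , -142.2]), array([52.1, 34. ]), 22.1) 0.085 [ 0.621 -0.122  0.162]
```

View pics/crop.png

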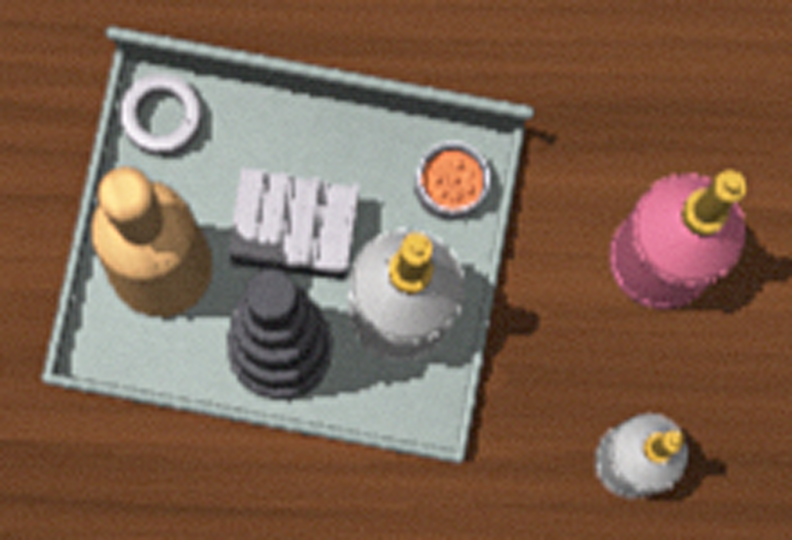

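The crop confirms it: small wooden mallet, bright-metal full-size oil can and dark mandrel in the tray at full-frame (267,217), (338,230) and (301,243). The pink can and the smaller bright can are look-alikes outside the tray. I'll check the tool yaw, anvil angle and swage next.

Run:
```python
from m import *
s=r.read_state(); print({k:np.round(v,3) for k,v in s.items()})
C={n:np.load(n+'.npy') for n in('top','side')}
for n,w in C.items():
    a=w.reshape(-1,3)
    P=a[(abs(a[:,2]-.1102)<.004)&(a[:,0]>.36)&(a[:,0]<.62)&(a[:,1]>.28)&(a[:,1]<.385)]
    print(n,'anvil',rect(P))
    for lo,hi in((.41,.44),(.54,.57)):
        y=P[(P[:,0]>lo)&(P[:,0]<hi),1]; print(np.percentile(y,[1,99]).round(4))
    P=a[(a[:,2]>.031)&(a[:,2]<.042)&(a[:,0]>.57)&(a[:,0]<.64)&(a[:,1]>0)&(a[:,1]<.078)]
    print('swage',len(P),rect(P),np.percentile(P,[1,50,99],axis=0).round(3).tolist())
```

```text
{'time_s': np.float64(1.1), 'qpos': array([ 7.2537e+01,  7.2070e+00, -2.2680e+00,  8.0523e+01, -1.0000e-03,
        9.0000e+01]), 'qvel': array([ 0.019,  0.025,  0.04 , -0.064,  0.052, -0.027]), 'joint_torque': array([-2.0000e-03, -4.3572e+01,  3.5310e+01,  2.0000e-03, -0.0000e+00,
        0.0000e+00]), 'tool_pos': array([0.158, 0.501, 0.231]), 'tool_rot': array([1.79998e+02, 1.00000e-03, 1.62536e+02]), 'ft_force': array([-0.024,  0.255, -0.058]), 'torque': array([ 0.017, -0.034,  0.036]), 'grasp_force': np.float64(0.0), 'width': np.float64(1.004)}
top anvil (array([490.2, 332.2]), array([ 61.6, 190. ]), 89.2)
[0.3032 0.3625]
[0.3017 0.3609]
swage 639 (array([603.8,  38.7]), array([60. , 44.8]), 83.1) [[0.581, 0.009, 0.031], [0.604, 0.044, 0.036], [0.627, 0.068, 0.041]]
side anvil (array([489.5, 335.5]), array([ 62.9, 190. ]), 89.4)
[0.3071 0.3662]
[0.3051 0.3645]
swage 55 (array([600.4,  38.5]), array([81.2, 18.2]), 55.3) [[0.571, 0.001, 0.032], [0.58, 0.01, 0.037], [0.628, 0.069, 0.042]]
```

Call:
servo_tool --plan '[0, 0, 60, -10, -0.2, 40, -40, 80, -20, -0.2, 80, -85, 80, -30, -0.2, 120, -130, 80, -40, -0.2, 160, -175, 80, -50, -0.2]' --force 60

```text
time_s: 1.72
tool_pos: [0.3185, 0.3244, 0.3115]
tool_rot: [180.0, -0.0, 112.2]
ft_force: [1.0, 0.1, 0.3]
width: 0.6
grasp_force: 0.0
```

Call:
servo_tool --plan '[40, -45, 0, -8, -0.2, 80, -90, 0, -16, -0.2, 120, -135, 0, -22.5, -0.2, 160, -180, 0, -22.5, -0.2, 200, -225, -30, -22.5, -0.2]'

```text
time_s: 2.35
tool_pos: [0.5169, 0.1023, 0.285]
tool_rot: [179.7, -0.1, 90.0]
ft_force: [0.8, 1.3, -0.1]
width: 0.601
grasp_force: 0.0
```

Call:
servo_tool --plan '[24, -56, -50, 0, -0.2, 24, -56, -90, 0, -0.2, 24, -56, -90, 0, -0.2, 24, -56, -90, 0, -0.2]'

```text
time_s: 2.85
tool_pos: [0.5391, 0.0485, 0.1954]
tool_rot: [179.9, -0.0, 90.1]
ft_force: [0.1, -0.0, 1.1]
width: 0.599
grasp_force: 0.0
```

Call:
servo_tool --plan '[0, 0, 0, 0, -0.2, 0, 0, 0, 0, -0.2]'

```text
time_s: 3.1
tool_pos: [0.5395, 0.0488, 0.1954]
tool_rot: [179.8, -0.0, 90.1]
ft_force: [-0.2, -0.0, -0.2]
width: 0.598
grasp_force: 0.0
```

Call:
servo_tool --plan '[2, -3.5, -30, 0, -0.2, 2, -3.5, -65, 0, -0.2, 2, -3.5, -65, 0, -0.2, 2, -3.5, -65, 0, 1, 2, -3.5, -65, 0, 1]'

```text
time_s: 3.72
tool_pos: [0.542, 0.0448, 0.1307]
tool_rot: [179.8, -0.0, 90.1]
ft_force: [1.2, -0.4, 1.3]
width: 0.248
grasp_force: 59.6
```

Call:
servo_tool --plan '[0, 0, 0, 0, 1, 0, 0, 0, 0, 1, 0, 0, 0, 0, 1]'

```text
time_s: 4.1
tool_pos: [0.542, 0.0447, 0.1307]
tool_rot: [179.8, -0.0, 90.0]
ft_force: [1.1, 0.7, 6.2]
width: 0.243
grasp_force: 60.2
```

Call:
servo_tool --plan '[0, 0, 40, 0, 1, 0, 0, 95, 0, 1, 0, 0, 150, 0, 1, 0, 0, 180, 0, 1, 0, -30, 180, 0, 1]'

```text
time_s: 4.72
tool_pos: [0.5415, 0.0154, 0.3109]
tool_rot: [179.8, -0.0, 90.2]
ft_force: [0.1, -0.3, -8.2]
width: 0.243
grasp_force: 61.0
```

Call:
servo_tool --plan '[-20, -50, 0, 0, 1, -40, -100, 0, 0, 1, -60, -150, 0, 0, 1, -80, -200, 0, 0, 1, -100, -250, 0, 0, 1]'

```text
time_s: 5.35
tool_pos: [0.4395, -0.2368, 0.3079]
tool_rot: [-179.9, -0.0, 90.0]
ft_force: [0.4, -0.0, -6.7]
width: 0.241
grasp_force: 61.0
```

Call:
servo_tool --plan '[-25, -55, 0, 0, 1, -50, -109, 0, 0, 1, -50, -109, -50, 0, 1, -50, -109, -100, 0, 1, -50, -109, -125, 0, 1]'

```text
time_s: 5.98
tool_pos: [0.3887, -0.3434, 0.1795]
tool_rot: [-179.7, -0.2, 90.0]
ft_force: [0.5, 0.5, -6.6]
width: 0.242
grasp_force: 60.9
```

Call:
servo_tool --plan '[0, 0, 0, 0, 1, 0, 0, 0, 0, 1]'

```text
time_s: 6.22
tool_pos: [0.3911, -0.3448, 0.1845]
tool_rot: [180.0, 0.0, 90.0]
ft_force: [0.1, -0.4, -6.6]
width: 0.242
grasp_force: 60.9
```

Call:
servo_tool --plan '[0, 0, -20, 0, 1, 0, 0, -33, 0, 1, 0, 0, -37, 0, 1, 0, 0, -37, 0, 1]'

```text
time_s: 6.72
tool_pos: [0.391, -0.3448, 0.1471]
tool_rot: [180.0, 0.0, 90.0]
ft_force: [-0.4, 0.0, -7.0]
width: 0.24
grasp_force: 60.8
```

Call:
servo_tool --plan '[0, 0, -1, 0, 1, 0, 0, -1, 0, 1, 0, 0, -1.5, 0, 1, 0, 0, -1.5, 0, 1]'

```text
time_s: 7.22
tool_pos: [0.3913, -0.3453, 0.1466]
tool_rot: [179.9, 0.1, 90.0]
ft_force: [-1.6, -0.3, 6.8]
width: 0.245
grasp_force: 62.5
```

Contact. Release and rise.

Call:
servo_tool --plan '[0, 0, 0, 0, -0.2, 0, 0, 0, 0, -0.2, 0, 0, 0, 0, -0.2, 0, 0, 30, 0, -0.2, 0, 0, 90, 0, -0.2]'

```text
time_s: 7.85
tool_pos: [0.3897, -0.3435, 0.2335]
tool_rot: [-179.8, -0.2, 90.0]
ft_force: [-0.0, -1.1, 0.1]
width: 0.6
grasp_force: 0.0
```

Call:
servo_tool --plan '[30, 60, 10, 0, -0.2, 60, 120, 10, 0, -0.2, 90, 170, 10, 0, -0.2, 110, 220, 10, 0, -0.2, 130, 270, 10, 0, -0.2]'

```text
time_s: 8.48
tool_pos: [0.5214, -0.0724, 0.2448]
tool_rot: [180.0, -0.0, 90.1]
ft_force: [-0.6, -0.4, 0.3]
width: 0.599
grasp_force: 0.0
```

Call:
servo_tool --plan '[22, 28, 0, 0, -0.2, 42.5, 56, 0, 0, -0.2, 42.5, 56, -40, 0, -0.2, 42.5, 56, -60, 0, -0.2, 42.5, 56, -60, 0, -0.2]'

```text
time_s: 9.1
tool_pos: [0.5621, -0.0183, 0.1831]
tool_rot: [-179.8, -0.0, 90.1]
ft_force: [0.8, -0.3, 1.1]
width: 0.597
grasp_force: 0.0
```

Call:
servo_tool --plan '[0, 0, 0, 0, -0.2]'

```text
time_s: 9.22
tool_pos: [0.5636, -0.0186, 0.1859]
tool_rot: [179.9, 0.0, 90.0]
ft_force: [-0.6, 0.7, -0.0]
width: 0.6
grasp_force: 0.0
```

Call:
servo_tool --plan '[0.5, 2, -30, 0, -0.2, 0.5, 2, -63, 0, -0.2, 0.5, 2, -63, 0, -0.2, 0.5, 2, -63, 0, 1, 0.5, 2, -63, 0, 1]'

```text
time_s: 9.85
tool_pos: [0.5648, -0.0166, 0.1239]
tool_rot: [179.8, 0.0, 90.0]
ft_force: [0.2, 0.0, 0.3]
width: 0.18
grasp_force: 0.0
```

Call:
servo_tool --plan '[0, 0, 0, 0, 1, 0, 0, 0, 0, 1, 0, 0, 0, 0, 1]'

```text
time_s: 10.22
tool_pos: [0.5646, -0.0166, 0.1239]
tool_rot: [179.8, 0.0, 90.0]
ft_force: [-1.0, -0.4, 5.8]
width: 0.15
grasp_force: 58.5
```

Call:
servo_tool --plan '[0, 0, 40, 0, 1, 0, 0, 95, 0, 1, 0, 0, 150, 0, 1, 0, 0, 180, 0, 1, -12, -40, 180, 0, 1]'

```text
time_s: 10.85
tool_pos: [0.5532, -0.0554, 0.305]
tool_rot: [179.7, 0.0, 90.3]
ft_force: [2.2, 0.1, -3.1]
width: 0.146
grasp_force: 59.0
```

Call:
servo_tool --plan '[-16, -54, 0, 0, 1, -32, -108, 0, 0, 1, -48, -162, 0, 0, 1, -64, -216, 0, 0, 1, -81, -269, 0, 0, 1]'

```text
time_s: 11.48
tool_pos: [0.47, -0.3272, 0.3022]
tool_rot: [180.0, 0.0, 90.0]
ft_force: [1.1, 0.7, -3.1]
width: 0.143
grasp_force: 59.0
```

Call:
servo_tool --plan '[2, 1, -50, 0, 1, 2, 1, -100, 0, 1, 2, 1, -130, 0, 1, 2, 1, -150, 0, 1, 2, 1, -155, 0, 1]'

```text
time_s: 12.1
tool_pos: [0.472, -0.3241, 0.1456]
tool_rot: [-179.9, -0.1, 90.0]
ft_force: [0.1, 0.3, -2.5]
width: 0.142
grasp_force: 58.9
```

Call:
servo_tool --plan '[0, 0, 0, 0, 1, 0, 0, 0, 0, 1]'

```text
time_s: 12.35
tool_pos: [0.4733, -0.3249, 0.1482]
tool_rot: [179.9, 0.1, 90.0]
ft_force: [-0.1, 0.4, -1.6]
width: 0.145
grasp_force: 58.9
```

Call:
servo_tool --plan '[0, 0, -5, 0, 1, 0, 0, -8, 0, 1, 0, 0, -9, 0, 1, 0, 0, -10, 0, 1, 0, 0, -10, 0, 1]'

```text
time_s: 12.98
tool_pos: [0.473, -0.3249, 0.139]
tool_rot: [179.9, 0.1, 90.0]
ft_force: [-3.5, 1.1, 9.2]
width: 0.141
grasp_force: 60.4
```

Contact; release, rise and head to the mallet.

Call:
servo_tool --plan '[0, 0, 0, 0, -0.2, 0, 0, 0, 0, -0.2, 0, 0, 0, 0, -0.2, 0, 0, 40, 0, -0.2, 0, 0, 100, 0, -0.2]'

```text
time_s: 13.6
tool_pos: [0.4718, -0.3239, 0.2359]
tool_rot: [-179.8, -0.1, 90.0]
ft_force: [0.5, -0.7, 0.8]
width: 0.6
grasp_force: 0.0
```

Call:
servo_tool --plan '[14, 60, 0, 0, -0.2, 28, 120, 0, 0, -0.2, 42, 180, 0, 0, -0.2, 56, 240, 0, 0, -0.2, 70, 300, 0, 0, -0.2]'

```text
time_s: 14.22
tool_pos: [0.5429, -0.0226, 0.2369]
tool_rot: [180.0, 0.0, 90.0]
ft_force: [1.6, -1.4, -1.0]
width: 0.597
grasp_force: 0.0
```

Call:
servo_tool --plan '[14, 50, 0, 0, -0.2, 28, 100, 0, 0, -0.2, 40, 134, 0, 0, -0.2, 40, 134, -30, 0, -0.2, 40, 134, -30, 0, -0.2]'

```text
time_s: 14.85
tool_pos: [0.5815, 0.1098, 0.2044]
tool_rot: [-179.7, 0.1, 90.1]
ft_force: [-0.3, -0.9, -0.5]
width: 0.602
grasp_force: 0.0
```

Call:
servo_tool --plan '[0.5, -1, -30, 0, -0.2, 0.5, -1, -74, 0, -0.2, 0.5, -1, -74, 0, -0.2, 0.5, -1, -74, 0, 1, 0.5, -1, -74, 0, 1]'

```text
time_s: 15.48
tool_pos: [0.5843, 0.1085, 0.1358]
tool_rot: [179.8, -0.0, 90.0]
ft_force: [-2.7, 0.7, 6.0]
width: 0.258
grasp_force: 58.7
```

Call:
servo_tool --plan '[0, 0, 0, 0, 1, 0, 0, 0, 0, 1, 0, 0, 0, 0, 1]'

```text
time_s: 15.85
tool_pos: [0.5841, 0.1086, 0.1357]
tool_rot: [179.8, -0.0, 90.0]
ft_force: [-1.5, -0.2, 6.7]
width: 0.26
grasp_force: 58.7
```

Call:
servo_tool --plan '[0, 0, 40, 0, 1, 0, 0, 95, 0, 1, 0, 0, 150, 0, 1, 0, 0, 190, 0, 1, -20, -40, 190, 0, 1]'

```text
time_s: 16.48
tool_pos: [0.5655, 0.0698, 0.3269]
tool_rot: [179.6, -0.1, 90.2]
ft_force: [0.8, -1.3, -3.5]
width: 0.259
grasp_force: 59.7
```

Call:
servo_tool --plan '[-10, -55, 0, 0, 1, -20, -110, 0, 0, 1, -20, -165, 0, 0, 1, -20, -220, 0, 0, 1, -15, -275, 0, 0, 1]'

```text
time_s: 17.1
tool_pos: [0.5478, -0.2083, 0.3242]
tool_rot: [179.9, 0.0, 90.0]
ft_force: [1.3, 0.6, -1.6]
width: 0.261
grasp_force: 59.8
```

Call:
servo_tool --plan '[3, -50, 0, 0, 1, 6, -100, 0, 0, 1, 6, -100, -50, 0, 1, 6, -100, -100, 0, 1, 6, -100, -125, 0, 1]'

```text
time_s: 17.73
tool_pos: [0.5531, -0.3063, 0.1952]
tool_rot: [-179.8, -0.1, 90.0]
ft_force: [0.3, 0.7, -2.5]
width: 0.256
grasp_force: 59.7
```

Call:
servo_tool --plan '[0, 0, 0, 0, 1, 0, 0, 0, 0, 1]'

```text
time_s: 17.98
tool_pos: [0.5548, -0.3068, 0.1999]
tool_rot: [179.9, 0.1, 90.0]
ft_force: [0.3, -0.3, -2.9]
width: 0.259
grasp_force: 59.7
```

Target z is about .1505, so down 49.5 and then a touch more.

Call:
servo_tool --plan '[0, 0, -25, 0, 1, 0, 0, -43, 0, 1, 0, 0, -48, 0, 1, 0, 0, -50, 0, 1, 0, 0, -50, 0, 1]'

```text
time_s: 18.6
tool_pos: [0.5549, -0.3072, 0.1507]
tool_rot: [179.8, 0.1, 90.0]
ft_force: [-2.3, -0.3, 6.2]
width: 0.259
grasp_force: 60.9
```

Call:
servo_tool --plan '[0, 0, 0, 0, -0.2, 0, 0, 0, 0, -0.2, 0, 0, 0, 0, -0.2, 0, 0, 40, 0, -0.2, 0, 0, 100, 0, -0.2]'

```text
time_s: 19.23
tool_pos: [0.5533, -0.306, 0.2468]
tool_rot: [-179.8, -0.1, 90.0]
ft_force: [1.6, 0.6, 0.5]
width: 0.599
grasp_force: 0.0
```

Call:
servo_tool --plan '[-20, 60, 0, 0, -0.2, -40, 110, 0, 0, -0.2, -60, 160, 0, 0, -0.2, -70, 200, 0, 0, -0.2, -70, 200, 0, 0, -0.2]'

```text
time_s: 19.85
tool_pos: [0.4835, -0.1044, 0.2486]
tool_rot: [179.9, -0.0, 90.2]
ft_force: [0.5, -1.0, 0.6]
width: 0.6
grasp_force: 0.0
```

Run:
```python
from m import *
C={}
for n in('top','side'):
    p,w=cloud(n); C[n]=w; save(n+'1.png',p)
    a=w.reshape(-1,3)
    P=a[(a[:,2]>.033)&(a[:,2]<.042)&(a[:,0]>.57)&(a[:,0]<.64)&(a[:,1]>-.01)&(a[:,1]<.085)]
    print(n,'swage',len(P),rect(P),np.percentile(P,[1,50,99],axis=0).round(3).tolist())
for nm,c0,b in [('mallet',(.555,-.307),[(.15,.175,.012)]),('oiler',(.473,-.325),[(.131,.17,.007)]),('mandrel',(.391,-.345),[(.116,.136,.015),(.143,.173,.011)])]:
    print(nm); axis(C,c0,b)
```

```text
top swage 511 (array([603.9,  38.7]), array([59.9, 44.7]), 83.3) [[0.582, 0.009, 0.033], [0.604, 0.048, 0.037], [0.627, 0.07, 0.04]]
side swage 416 (array([603.6,  41.3]), array([64.1, 45. ]), 83.7) [[0.58, 0.01, 0.033], [0.603, 0.05, 0.037], [0.627, 0.073, 0.039]]
mallet
side 0.15 104 [ 0.5547 -0.3064] 0.0012
oiler
side 0.131 98 [ 0.4722 -0.3241] 0.0012
mandrel
side 0.116 100 [ 0.3899 -0.3505] 0.0011
side 0.143 114 [ 0.3901 -0.3501] 0.0011
```

View pics/top1.png

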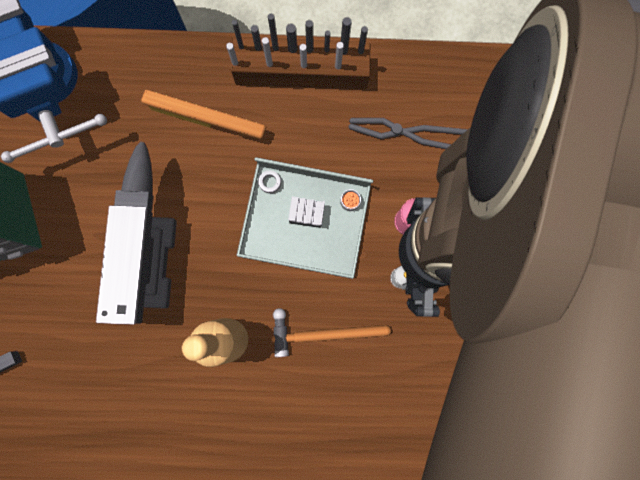

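Call:
servo_tool --plan '[35, 45, 0, -3, -0.5, 70, 90, 0, -6.7, -0.5, 105, 130, 0, -6.7, -0.5, 120, 144.5, 0, -6.7, -0.5, 120, 144.5, -50, -6.7, -0.5]'

```text
time_s: 20.58
tool_pos: [0.6086, 0.0384, 0.1998]
tool_rot: [179.6, -0.1, 83.4]
ft_force: [0.7, 1.0, -0.6]
width: 0.75
grasp_force: 0.0
```

Call:
servo_tool --plan '[0, 0, -50, 0, -0.5, 0, 0, -100, 0, -0.5, 0, 0, -125, 0, -0.5, 0, 0, -125, 0, -0.5]'

```text
time_s: 21.08
tool_pos: [0.603, 0.0367, 0.0701]
tool_rot: [-179.7, 0.1, 83.2]
ft_force: [0.5, 0.2, 0.5]
width: 0.751
grasp_force: 0.0
```

```bash
python3 -c "
from h import *
s=r.read_state(); print(s['qpos'],s['tool_pos'],s['tool_rot'])"
```

```text
[ 3.48655974e+00  1.84520025e+01 -8.53937182e+00  6.33066416e+01
 -1.08960837e-02  1.00239648e+02] [0.60304983 0.03668582 0.07005474] [-1.79708667e+02  6.36991909e-02  8.32471017e+01]
```

Call:
servo_tool --plan '[0, 2, -30, 0, -0.5, 0, 2, -50, 0, -0.5, 0, 2, -59, 0, -0.5, 0, 2, -61, 0, -0.5, 0, 2, -61, 0, -0.5]'

```text
time_s: 21.7
tool_pos: [0.605, 0.0398, 0.013]
tool_rot: [179.9, -0.0, 83.3]
ft_force: [0.4, 0.4, -0.1]
width: 0.747
grasp_force: 0.0
```

Call:
servo_tool --plan '[0, 0, -4, 0, -0.5, 0, 0, -4, 0, 1, 0, 0, -4, 0, 1, 0, 0, -4, 0, 1, 0, 0, -4, 0, 1]' --force 80

```text
time_s: 22.32
tool_pos: [0.6043, 0.0401, 0.0084]
tool_rot: [180.0, -0.0, 83.3]
ft_force: [-3.0, 0.2, 5.7]
width: 0.496
grasp_force: 83.8
```

Call:
servo_tool --plan '[0, 0, 0, 0, 1, 0, 0, 0, 0, 1]'

```text
time_s: 22.58
tool_pos: [0.6042, 0.04, 0.0084]
tool_rot: [180.0, -0.0, 83.3]
ft_force: [-1.9, 0.1, 5.8]
width: 0.495
grasp_force: 83.8
```

Call:
servo_tool --plan '[0, 0, 50, 0, 1, 0, 0, 110, 0, 1, 0, 0, 170, 10, 1, 0, 0, 190, 20, 1, 0, 0, 190, 30, 1]'

```text
time_s: 23.2
tool_pos: [0.605, 0.04, 0.1993]
tool_rot: [179.9, 0.1, 113.7]
ft_force: [0.2, -0.6, -5.9]
width: 0.497
grasp_force: 84.4
```

Call:
servo_tool --plan '[-20, 50, 0, 10, 1, -40, 100, 0, 20, 1, -60, 150, 0, 30, 1, -80, 200, 0, 40, 1, -100, 250, 0, 50, 1]'

```text
time_s: 23.82
tool_pos: [0.503, 0.2912, 0.1964]
tool_rot: [-179.9, -0.1, 163.7]
ft_force: [0.9, 0.8, -5.2]
width: 0.497
grasp_force: 84.0
```

Call:
servo_tool --plan '[-14, 43, 0, 10, 1, -14, 43, 0, 16, 1, -14, 43, -30, 16, 1, -14, 43, -50, 16, 1, -14, 43, -50, 16, 1]'

```text
time_s: 24.45
tool_pos: [0.4886, 0.332, 0.1448]
tool_rot: [-179.8, -0.3, 179.3]
ft_force: [0.5, 1.0, -3.6]
width: 0.499
grasp_force: 84.0
```

Call:
servo_tool --plan '[0, 0, 0, 0, 1, 0, 0, 0, 0, 1]'

```text
time_s: 24.7
tool_pos: [0.4907, 0.3332, 0.1489]
tool_rot: [179.9, 0.1, 179.3]
ft_force: [0.2, -0.1, -6.0]
width: 0.503
grasp_force: 84.0
```

Call:
servo_tool --plan '[0, 0, -20, 0, 1, 0, 0, -29, 0, 1, 0, 0, -32, 0, 1, 0, 0, -33, 0, 1, 0, 0, -33, 0, 1]'

```text
time_s: 25.32
tool_pos: [0.4905, 0.3332, 0.1155]
tool_rot: [180.0, 0.0, 179.3]
ft_force: [-0.5, -0.8, -5.4]
width: 0.498
grasp_force: 84.6
```

Call:
servo_tool --plan '[0, 0, -0.6, 0, 1, 0, 0, -1.2, 0, 1, 0, 0, -1.2, 0, 1]'

```text
time_s: 25.7
tool_pos: [0.4906, 0.3332, 0.1154]
tool_rot: [179.9, 0.1, 179.3]
ft_force: [-2.1, -1.3, 5.0]
width: 0.501
grasp_force: 85.7
```

Call:
servo_tool --plan '[0, 0, 0, 0, -0.4, 0, 0, 0, 0, -0.4, 0, 0, 0, 0, -0.4, 0, 0, 40, 0, -0.4, 0, 0, 100, 0, -0.4]' --force 60

```text
time_s: 26.32
tool_pos: [0.4893, 0.3324, 0.2128]
tool_rot: [-179.9, -0.2, 179.3]
ft_force: [1.3, 0.6, 0.7]
width: 0.698
grasp_force: 0.0
```

Call:
servo_tool --plan '[0, -50, 40, -10, -0.2, 0, -100, 40, -20, -0.2, 0, -150, 40, -30, -0.2, 0, -200, 40, -40, -0.2, 0, -250, 40, -50, -0.2]'

```text
time_s: 26.95
tool_pos: [0.4901, 0.0815, 0.2539]
tool_rot: [180.0, 0.0, 129.0]
ft_force: [0.7, 0.3, 1.0]
width: 0.598
grasp_force: 0.0
```

Run:
```python
from m import *
C={}
for n in('top','side'):
    p,w=cloud(n); C[n]=w; save(n+'2.png',p)
    a=w.reshape(-1,3)
    P=a[(a[:,2]>.139)&(a[:,2]<.15)&(a[:,0]>.43)&(a[:,0]<.55)&(a[:,1]>.28)&(a[:,1]<.39)]
    print(n,'swage',len(P),rect(P),np.percentile(P,[1,50,99],axis=0).round(3).tolist() if len(P) else 0)
for nm,c0,b in [('mallet',(.555,-.307),[(.15,.175,.012)]),('oiler',(.473,-.325),[(.131,.17,.007)]),('mandrel',(.391,-.345),[(.116,.136,.015),(.143,.173,.011)])]:
    print(nm); axis(C,c0,b)
```

```text
top swage 0 (array([0., 0.]), array([0., 0.]), 0.0) 0
side swage 1128 (array([489.6, 333.9]), array([46.4, 60.2]), 89.1) [[0.46, 0.312, 0.139], [0.48, 0.337, 0.143], [0.519, 0.356, 0.146]]
mallet
top 0.15 112 [ 0.5553 -0.3086] 0.0004
side 0.15 93 [ 0.5547 -0.3069] 0.0011
oiler
top 0.131 110 [ 0.4731 -0.3257] 0.0004
side 0.131 90 [ 0.4723 -0.3238] 0.0011
mandrel
top 0.116 114 [ 0.391  -0.3523] 0.0003
top 0.143 149 [ 0.391  -0.3522] 0.0004
side 0.116 97 [ 0.3902 -0.3507] 0.0012
side 0.143 116 [ 0.3903 -0.3504] 0.0012
```

View pics/side2.png

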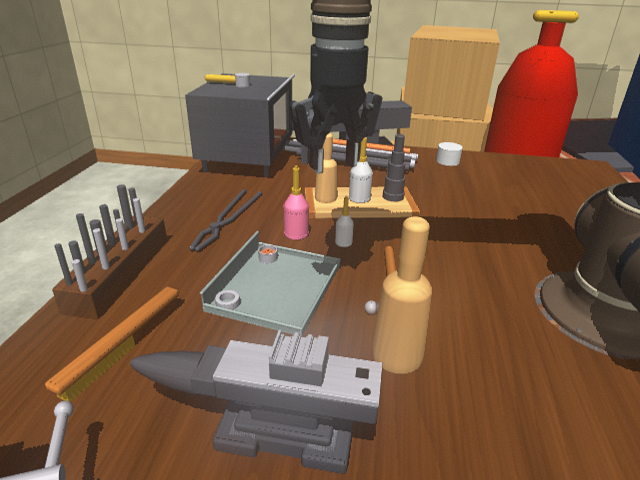

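The swage block lies square on the anvil at (298,357), and the three tools stand upright on the board around (326,175), (361,180) and (395,175). Next I return them, mallet first.

Call:
servo_tool --plan '[8, -60, 0, -10, -0.2, 16, -120, 0, -20, -0.2, 24, -180, 0, -30, -0.2, 32, -240, 0, -39, -0.2, 40, -300, 0, -39, -0.2]'

```text
time_s: 27.68
tool_pos: [0.5307, -0.2185, 0.2538]
tool_rot: [180.0, -0.0, 90.3]
ft_force: [0.8, 0.6, 0.5]
width: 0.597
grasp_force: 0.0
```

Call:
servo_tool --plan '[12, -45, 0, 0, -0.2, 25, -89, 0, 0, -0.2, 25, -89, -20, 0, -0.2, 25, -89, -40, 0, -0.2, 25, -89, -40, 0, -0.2]'

```text
time_s: 28.3
tool_pos: [0.5549, -0.3053, 0.2118]
tool_rot: [-179.8, -0.1, 90.4]
ft_force: [0.2, 0.3, -0.4]
width: 0.6
grasp_force: 0.0
```

Call:
servo_tool --plan '[0, 0, 0, 0, -0.2]'

```text
time_s: 28.42
tool_pos: [0.5556, -0.3057, 0.2145]
tool_rot: [180.0, 0.0, 90.4]
ft_force: [-0.3, -0.8, 0.3]
width: 0.604
grasp_force: 0.0
```

Call:
servo_tool --plan '[-0.5, -2, -35, 0, -0.2, -0.5, -2, -63, 0, -0.2, -0.5, -2, -63, 0, -0.2, -0.5, -2, -63, 0, 1, -0.5, -2, -63, 0, 1]'

```text
time_s: 29.05
tool_pos: [0.5556, -0.3085, 0.1531]
tool_rot: [179.8, 0.1, 90.3]
ft_force: [-2.0, 0.4, 5.0]
width: 0.258
grasp_force: 59.8
```

Call:
servo_tool --plan '[0, 0, 0, 0, 1, 0, 0, 0, 0, 1, 0, 0, 0, 0, 1]'

```text
time_s: 29.42
tool_pos: [0.5556, -0.3085, 0.1531]
tool_rot: [179.8, 0.1, 90.3]
ft_force: [-0.8, 0.4, 6.7]
width: 0.254
grasp_force: 59.7
```

Call:
servo_tool --plan '[0, 0, 40, 0, 1, 0, 0, 95, 0, 1, 0, 0, 150, 0, 1, 0, 0, 175, 0, 1, -15, 40, 175, 0, 1]'

```text
time_s: 30.05
tool_pos: [0.5413, -0.2698, 0.327]
tool_rot: [179.8, 0.1, 90.2]
ft_force: [0.6, 1.3, -3.7]
width: 0.253
grasp_force: 59.8
```

Call:
servo_tool --plan '[-10, 55, 0, 0, 1, -10, 110, 0, 0, 1, 0, 165, 0, 0, 1, 10, 220, 0, 0, 1, 20, 275, 0, 0, 1]'

```text
time_s: 30.68
tool_pos: [0.5597, 0.0087, 0.326]
tool_rot: [180.0, -0.0, 90.3]
ft_force: [0.6, 0.4, -2.8]
width: 0.253
grasp_force: 59.9
```

Call:
servo_tool --plan '[12, 50, 0, 0, 1, 23, 102, 0, 0, 1, 23, 102, -50, 0, 1, 23, 102, -100, 0, 1, 23, 102, -130, 0, 1]'

```text
time_s: 31.3
tool_pos: [0.5815, 0.1092, 0.1928]
tool_rot: [-179.8, 0.0, 90.4]
ft_force: [-0.5, -0.4, -3.4]
width: 0.254
grasp_force: 59.9
```

Call:
servo_tool --plan '[0, 0, 0, 0, 1, 0, 0, 0, 0, 1]'

```text
time_s: 31.55
tool_pos: [0.5833, 0.109, 0.1974]
tool_rot: [179.9, -0.0, 90.3]
ft_force: [0.2, -0.0, -1.8]
width: 0.253
grasp_force: 59.9
```

Call:
servo_tool --plan '[0, 0, -30, 0, 1, 0, 0, -50, 0, 1, 0, 0, -57, 0, 1, 0, 0, -59.5, 0, 1, 0, 0, -60, 0, 1]'

```text
time_s: 32.17
tool_pos: [0.5837, 0.1094, 0.1383]
tool_rot: [179.8, -0.1, 90.3]
ft_force: [-2.9, 1.8, 7.7]
width: 0.261
grasp_force: 61.2
```

Call:
servo_tool --plan '[0, 0, 0, 0, 1]'

```text
time_s: 32.3
tool_pos: [0.5837, 0.1094, 0.1384]
tool_rot: [179.8, -0.1, 90.3]
ft_force: [-1.1, 0.3, 5.1]
width: 0.255
grasp_force: 61.0
```

Call:
servo_tool --plan '[0, 0, 0, 0, -0.2, 0, 0, 0, 0, -0.2, 0, 0, 0, 0, -0.2, 0, 0, 40, 0, -0.2, 0, 0, 100, 0, -0.2]'

```text
time_s: 32.92
tool_pos: [0.5816, 0.1087, 0.2348]
tool_rot: [-179.7, 0.1, 90.3]
ft_force: [0.5, 1.3, 0.5]
width: 0.598
grasp_force: 0.0
```

Call:
servo_tool --plan '[-20, -58, 0, 0, -0.2, -40, -116, 0, 0, -0.2, -60, -174, 0, 0, -0.2, -80, -232, 0, 0, -0.2, -100, -290, 0, 0, -0.2]'

```text
time_s: 33.55
tool_pos: [0.4819, -0.1827, 0.2359]
tool_rot: [180.0, 0.0, 90.3]
ft_force: [1.6, 0.3, -0.6]
width: 0.599
grasp_force: 0.0
```

Call:
servo_tool --plan '[-5, -50, 0, 0, -0.2, -11, -100, 0, 0, -0.2, -11, -144, 0, 0, -0.2, -11, -144, -30, 0, -0.2, -11, -144, -40, 0, -0.2]'

```text
time_s: 34.17
tool_pos: [0.4708, -0.3251, 0.1938]
tool_rot: [-179.9, -0.1, 90.3]
ft_force: [-0.8, 0.1, 0.6]
width: 0.604
grasp_force: 0.0
```

Call:
servo_tool --plan '[0, 0, 0, 0, -0.2, 0, 0, 0, 0, -0.2]'

```text
time_s: 34.42
tool_pos: [0.4722, -0.3246, 0.1969]
tool_rot: [179.9, 0.0, 90.4]
ft_force: [1.1, -0.2, 0.2]
width: 0.601
grasp_force: 0.0
```

Call:
servo_tool --plan '[0.5, 0, -35, 0, -0.2, 0.5, 0, -58, 0, -0.2, 0.5, 0, -58, 0, -0.2, 0.5, 0, -58, 0, 1, 0.5, 0, -58, 0, 1]'

```text
time_s: 35.05
tool_pos: [0.473, -0.3254, 0.1394]
tool_rot: [179.9, 0.1, 90.3]
ft_force: [0.8, -0.3, 1.0]
width: 0.177
grasp_force: 0.0
```

Call:
servo_tool --plan '[0, 0, 0, 0, 1, 0, 0, 0, 0, 1, 0, 0, 0, 0, 1]'

```text
time_s: 35.42
tool_pos: [0.473, -0.3255, 0.1395]
tool_rot: [179.9, 0.1, 90.3]
ft_force: [-0.6, 0.5, 5.8]
width: 0.145
grasp_force: 58.7
```

Call:
servo_tool --plan '[0, 0, 40, 0, 1, 0, 0, 95, 0, 1, 0, 0, 150, 0, 1, 0, 0, 170, 0, 1, 10, 40, 170, 0, 1]'

```text
time_s: 36.05
tool_pos: [0.4826, -0.2867, 0.3094]
tool_rot: [179.8, 0.1, 90.1]
ft_force: [0.3, -0.2, -3.1]
width: 0.145
grasp_force: 59.0
```

Call:
servo_tool --plan '[16, 54, 0, 0, 1, 32, 108, 0, 0, 1, 48, 162, 0, 0, 1, 64, 216, 0, 0, 1, 80, 268, 0, 0, 1]'

```text
time_s: 36.67
tool_pos: [0.5623, -0.0152, 0.3077]
tool_rot: [-180.0, 0.0, 90.3]
ft_force: [1.1, -0.7, -3.2]
width: 0.141
grasp_force: 59.0
```

Call:
servo_tool --plan '[1, 1, -50, 0, 1, 1, 1, -100, 0, 1, 1, 1, -120, 0, 1, 1, 1, -130, 0, 1, 1, 1, -130, 0, 1]'

```text
time_s: 37.3
tool_pos: [0.5631, -0.0161, 0.1777]
tool_rot: [-180.0, -0.0, 90.3]
ft_force: [1.4, 0.1, -2.4]
width: 0.147
grasp_force: 59.0
```

Call:
servo_tool --plan '[0, 0, 0, 0, 1, 0, 0, 0, 0, 1]'

```text
time_s: 37.55
tool_pos: [0.5639, -0.0161, 0.1789]
tool_rot: [179.9, 0.0, 90.3]
ft_force: [0.5, 0.2, -2.3]
width: 0.146
grasp_force: 59.0
```

Call:
servo_tool --plan '[0, -0.5, -30, 0, 1, 0, -0.5, -47, 0, 1, 0, -0.5, -53, 0, 1, 0, -0.5, -55, 0, 1, 0, -0.5, -55.5, 0, 1]'

```text
time_s: 38.17
tool_pos: [0.5636, -0.0165, 0.1245]
tool_rot: [179.9, -0.0, 90.3]
ft_force: [-3.9, -1.1, 9.6]
width: 0.148
grasp_force: 60.5
```

Call:
servo_tool --plan '[0, 0, 0, 0, 1]'

```text
time_s: 38.3
tool_pos: [0.5636, -0.0164, 0.1245]
tool_rot: [179.9, -0.0, 90.3]
ft_force: [-3.2, 0.2, 7.0]
width: 0.148
grasp_force: 60.3
```

Call:
servo_tool --plan '[0, 0, 0, 0, -0.2, 0, 0, 0, 0, -0.2, 0, 0, 0, 0, -0.2, 0, 0, 40, 0, -0.2, 0, 0, 110, 0, -0.2]'

```text
time_s: 38.92
tool_pos: [0.562, -0.0165, 0.2237]
tool_rot: [-179.7, -0.0, 90.3]
ft_force: [1.5, -0.3, 0.2]
width: 0.6
grasp_force: 0.0
```

Call:
servo_tool --plan '[-26, -54, 0, 0, -0.2, -52, -108, 0, 0, -0.2, -78, -160, 0, 0, -0.2, -104, -212, 0, 0, -0.2, -130, -264, 0, 0, -0.2]'

```text
time_s: 39.55
tool_pos: [0.4323, -0.2821, 0.2248]
tool_rot: [180.0, 0.0, 90.3]
ft_force: [0.8, -1.4, -0.6]
width: 0.6
grasp_force: 0.0
```

Call:
servo_tool --plan '[-20, -35, 0, 0, -0.2, -42, -71, 0, 0, -0.2, -42, -71, -20, 0, -0.2, -42, -71, -30, 0, -0.2, -42, -71, -30, 0, -0.2]'

```text
time_s: 40.17
tool_pos: [0.391, -0.3509, 0.194]
tool_rot: [-179.9, -0.1, 90.4]
ft_force: [-0.1, -0.5, 0.6]
width: 0.595
grasp_force: 0.0
```

Call:
servo_tool --plan '[0, 0, 0, 0, -0.2, 0, 0, 0, 0, -0.2]'

```text
time_s: 40.42
tool_pos: [0.3917, -0.3514, 0.1954]
tool_rot: [180.0, 0.0, 90.4]
ft_force: [0.1, -0.2, -0.2]
width: 0.6
grasp_force: 0.0
```

Call:
servo_tool --plan '[-1, 0, -30, 0, -0.2, -1, 0, -48, 0, -0.2, -1, 0, -48, 0, -0.2, -1, 0, -48, 0, 1, -1, 0, -48, 0, 1]'

```text
time_s: 41.05
tool_pos: [0.3908, -0.352, 0.1482]
tool_rot: [179.9, 0.1, 90.3]
ft_force: [0.7, 0.1, 0.5]
width: 0.238
grasp_force: 59.6
```

Call:
servo_tool --plan '[0, 0, 0, 0, 1, 0, 0, 0, 0, 1, 0, 0, 0, 0, 1]'

```text
time_s: 41.42
tool_pos: [0.3908, -0.352, 0.1482]
tool_rot: [179.9, 0.1, 90.3]
ft_force: [-0.0, -0.5, 6.7]
width: 0.24
grasp_force: 60.1
```

Call:
servo_tool --plan '[0, 0, 30, 0, 1, 0, 0, 75, 0, 1, 0, 0, 125, 0, 1, 0, 0, 165, 0, 1, 0, 0, 177, 0, 1]'

```text
time_s: 42.05
tool_pos: [0.3906, -0.3519, 0.3252]
tool_rot: [179.9, 0.1, 90.3]
ft_force: [0.7, -1.3, -6.7]
width: 0.243
grasp_force: 60.5
```

Call:
servo_tool --plan '[12, 33, 0, 0, 1, 30, 80, 0, 0, 1, 49, 128, 0, 0, 1, 67, 176, 0, 0, 1, 85, 224, 0, 0, 1]'

```text
time_s: 42.68
tool_pos: [0.475, -0.1259, 0.3214]
tool_rot: [-179.8, -0.0, 90.3]
ft_force: [1.3, -0.8, -7.1]
width: 0.239
grasp_force: 60.5
```

Call:
servo_tool --plan '[18, 48, 0, 0, 1, 36, 96, 0, 0, 1, 52, 140, 0, 0, 1, 62, 165, 0, 0, 1, 66, 173.5, 0, 0, 1]'

```text
time_s: 43.3
tool_pos: [0.5411, 0.0474, 0.3211]
tool_rot: [-179.8, 0.0, 90.5]
ft_force: [-0.9, -0.3, -7.8]
width: 0.241
grasp_force: 60.5
```

Call:
servo_tool --plan '[0, 0, -30, 0, 1, 0, 0, -80, 0, 1, 0, 0, -120, 0, 1, 0, 0, -140, 0, 1, 0, 0, -140, 0, 1]'

```text
time_s: 43.92
tool_pos: [0.5391, 0.0451, 0.1807]
tool_rot: [-179.7, 0.0, 90.3]
ft_force: [-0.3, 0.8, -6.5]
width: 0.24
grasp_force: 60.5
```

Call:
servo_tool --plan '[0, 0, 0, 0, 1, 0, 0, 0, 0, 1]'

```text
time_s: 44.18
tool_pos: [0.5419, 0.0458, 0.185]
tool_rot: [179.9, -0.0, 90.3]
ft_force: [-0.2, 0.6, -7.3]
width: 0.241
grasp_force: 60.5
```

Run:
```python
from m import *
p,w=cloud('side'); save('side3.png',p)
o=.185-.1482+.018
axis({'side':w},(.542,.045),[(o+a,o+b,R) for a,b,R in((.022,.05,.024),(.06,.088,.02),(.096,.118,.015))])
cv2.imwrite('pics/c3.png',cv2.resize(cv2.imread('pics/side3.png')[140:340,190:360],None,fx=3,fy=3))
```

```text
side 0.07680000000000001 375 [0.5415 0.0469] 0.0007
side 0.1148 333 [0.5416 0.0471] 0.0008
side 0.1508 209 [0.5415 0.0473] 0.0007
```

View pics/c3.png

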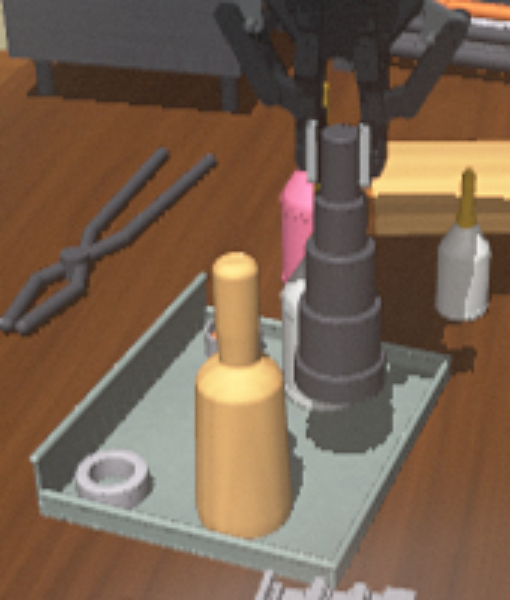

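The crop shows the mandrel hanging straight at about (340,300), over its old spot. Side-camera y is .047 against .0461 at the start, so I lower it by 52 mm.

Call:
servo_tool --plan '[0, -0.5, -25, 0, 1, 0, -0.5, -42, 0, 1, 0, -0.5, -50, 0, 1, 0, -0.5, -52, 0, 1, 0, -0.5, -52.5, 0, 1]'

```text
time_s: 44.85
tool_pos: [0.5418, 0.0454, 0.1333]
tool_rot: [179.9, 0.0, 90.3]
ft_force: [-3.1, -1.7, 6.9]
width: 0.243
grasp_force: 62.3
```

Call:
servo_tool --plan '[0, 0, 0, 0, 1]'

```text
time_s: 44.98
tool_pos: [0.5418, 0.0454, 0.1333]
tool_rot: [179.9, 0.0, 90.3]
ft_force: [-2.2, -1.8, 4.3]
width: 0.238
grasp_force: 62.1
```

Call:
servo_tool --plan '[0, 0, 0, 0, -0.2, 0, 0, 0, 0, -0.2, 0, 0, 0, 0, -0.2, 0, 0, 40, 0, -0.2, 0, 0, 100, 0, -0.2]'

```text
time_s: 45.6
tool_pos: [0.5402, 0.0454, 0.2306]
tool_rot: [-179.8, 0.0, 90.3]
ft_force: [1.9, -1.5, -0.5]
width: 0.6
grasp_force: 0.0
```

Call:
servo_tool --plan '[0, 0, 40, 0, -0.2, -25, -50, 60, 0, -0.2, -50, -100, 60, 0, -0.2, -75, -150, 60, 0, -0.2, -100, -200, 60, 0, -0.2]'

```text
time_s: 46.22
tool_pos: [0.4405, -0.1559, 0.2914]
tool_rot: [179.9, 0.0, 90.4]
ft_force: [0.3, -1.4, -0.4]
width: 0.6
grasp_force: 0.0
```

Call:
servo_tool --plan '[0, -50, 0, 0, -0.2, 0, -100, 0, 0, -0.2, 0, -100, 0, 0, -0.2, 0, -100, 0, 0, -0.2]'

```text
time_s: 46.72
tool_pos: [0.4411, -0.2544, 0.2911]
tool_rot: [-180.0, -0.0, 90.3]
ft_force: [0.1, 0.2, 0.2]
width: 0.606
grasp_force: 0.0
```

Run:
```python
from m import *
C={}
for n in('top','side'):
    p,w=cloud(n); C[n]=w; save(n+'4.png',p)
    a=w.reshape(-1,3)
    P=a[(a[:,2]>.139)&(a[:,2]<.15)&(a[:,0]>.43)&(a[:,0]<.55)&(a[:,1]>.28)&(a[:,1]<.39)]
    print(n,'swage',rect(P))
for nm,c0,b in [('mallet',(.583,.109),[(.06,.09,.0245),(.133,.161,.012)]),('oiler',(.564,-.0166),[(.116,.155,.007)]),('mandrel',(.542,.045),[(.061,.092,.02),(.128,.158,.011)])]:
    print(nm); axis(C,c0,b)
s=r.read_state(); print(s['ft_force'],s['tool_pos'])
```

```text
top swage (array([490.1, 331.6]), array([45.9, 60.1]), 89.3)
side swage (array([489.5, 333.9]), array([46. , 60.3]), 89.6)
mallet
top 0.06 132 [0.5841 0.1118] 0.0004
top 0.133 64 [0.5844 0.1122] 0.0002
side 0.06 475 [0.5835 0.114 ] 0.0008
side 0.133 238 [0.5835 0.1138] 0.0006
oiler
top 0.116 49 [ 0.564  -0.0165] 0.0004
side 0.116 104 [ 0.5633 -0.0147] 0.0006
mandrel
top 0.061 72 [0.5425 0.043 ] 0.0036
top 0.128 50 [0.5421 0.0446] 0.0003
side 0.061 345 [0.5413 0.0463] 0.0007
side 0.128 204 [0.5414 0.0465] 0.0007
[ 0.66342381 -0.79615535 -0.10495697] [ 0.44133581 -0.25359354  0.29139666]
```

View pics/top4.png

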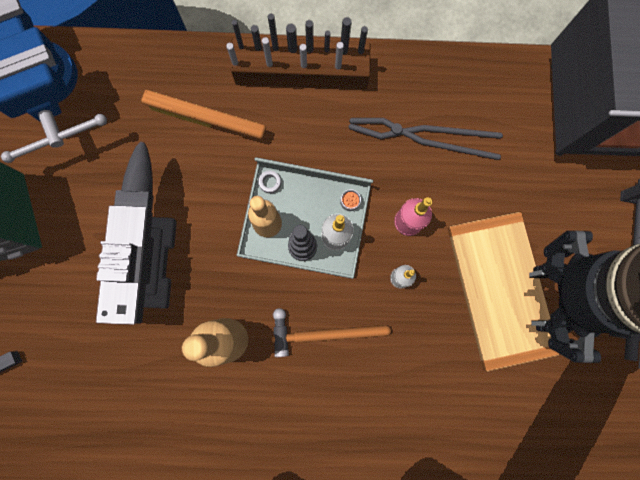

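The picture shows the mallet, oil can and mandrel back at (265,217), (338,230) and (301,243), each within about 5 mm of where it started. The swage block is centred on the anvil at (117,260), and the bystanders have not moved.

```bash
python3 -c "
from plant import r
print(r.hand_in())"
```

```text
the job is handed in; nothing more can be done
None
```

The job is done and handed in, though no verdict came back: by the last camera check the swage block lies grooves up and square in the middle of the anvil's face, the mallet, oil can and mandrel are back in the tray within about 5 mm of where they stood, and the tin, collar and hammer look unmoved.

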